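# Fish the ring mould out of the gap

## Robot

A 6-joint arm with a two-finger parallel gripper is mounted at the origin on a cart in front of the work surface, level with it; the furniture and walls round the work are solid. World frame = base frame: x ahead of the robot, y to its left, z up, the work surface at z = 0. Lengths are in m, angles in rad, forces in N, time in s.
With the tool pointing down it reaches from about 0.275 to 0.825 m from the base axis. Payload 4.9 kg.
Tool frame: the origin (TCP) lies midway between the tips of the shut fingers; the grasp point (between the pads) lies 19 mm behind it (grip_point_offset is the distance from the TCP to the grasp point, in m); z points along the fingers, y is the line along which they close (so a half turn about z gives the same grasp; the last joint's range is limited). The gripper opens to 85 mm and grips with 20 to 120 N. Pads are 22 mm wide; open, the fingers measure 114 mm over their backs; the gripper's body (76 mm by 85 mm) begins 54 mm behind the grasp point. The pads swing forward as they close: fully open they stand 13 mm farther back than shut.
Start: joints at [-1.284, 0.326, -0.193, 1.052, 0, 1.437], TCP at [0.225, -0.502, 0.199] pointing down, gripper open.
Joint ranges: [-2.65, 2.65], [-0.97, 1.79], [-1.3, 1.35], [-1.93, 2.1], [-1.47, 1.37], [-3.14, 3.14]. Speed limits (rad/s): [2.57, 2.57, 3.14, 3.14, 3.14, 3.14].

## Interface

Orientations are given as a rotation vector (axis times angle).
In Python, from cell import * gives the robot as it stands. Calls block until the motion is done:
- movep(position, orientation): joint-space move of the TCP to a pose.
- move_l(position, velocity=0.15, rot=None, until_force=None): straight line of the TCP; rot=None keeps the orientation; velocity is the mean speed in m/s. With until_force (N) it stops when the force on the tool has changed by that much, and returns True; else False.
- set_joints(angles): joint-space move.
- let_go() and grab(newtons=None): open the fingers fully, or close them until they stop; newtons is the grip in N (None keeps the last).
- sleep(seconds).
- ik(position, orientation): joint angles nearest the present ones, or None.
- get_state(): the state.
- grab_frame(name): name is "scene" or "top" or "wrist"; returns a dict with "img" (420x560x3 uint8, red, green, blue), "fx", "fy", "cx", "cy" (pixels), "k1" (the pictures are not rectified: a ray, as slopes to the right and down, at radius r is drawn at 1 + k1 r^2 times it, then the intrinsics apply), "cam_to_world" (4x4, takes a point from camera to world coordinates); the wrist camera has in their place "T_tool_cam" (4x4, takes a point from camera to tool coordinates, whose origin is the TCP and whose axes are the flange's). Camera axes: x right, y down, z forward; pixel columns grow to the right and rows downward; lengths in m; the calibration is good to about 2 mm. A picture is of the moment at which its call begins: read the wrist's pose just before it. There is no depth.
A pose or a line that the arm cannot do raises MotionError and nothing moves.
- sign_off(): hands the job in; it is judged then, once.
Trained networks look in the newest picture that a camera, given by its name, has taken for a name from the list of things; names that differ only in an ending like _2 or _b are one class to them, and where a whole thing is asked for, a point or a joint stands for the part that bears it (a point fixed in the world has none). Each returns a list of dicts, best first, with "score" (0 to 1); they miss things now and then, are a little off and sometimes report something else, mostly with a low value. They report only what shows in the picture. A call takes as long as a camera call. They do not tell look-alikes from the thing itself.
- spot_in(camera, name): "centre" ([column, row] in pixels, amid what is visible of it).
- silhouettes(camera, name): "mask" (420x560 bool, what is visible of it) and "centre" ([column, row] in pixels, amid what is visible of it).
- tip_of(camera, name): "centre" ([column, row] in pixels: a listed point, or the origin of a listed thing).
The state is a dict: "clock": time; "q": joint angles; "joint_velocities": joint speeds; "tau": joint torques, N m; "position": TCP position; "eef_rot": TCP orientation; "contact_force": force on the tool from outside, world axes, zero at the start; "wrist_torque": the same for the moment, N m; "finger_gap": opening from 0.0 (shut) to 1.0 (fully open); "grasp_force": force on a finger pad.
Only numpy, scipy, OpenCV 4.12 (cv2) and the standard library are available. Lean on these libraries where they do the work, as an engineer would, in place of code of your own. Each camera call takes 0.05 s, during which the arm holds its last target. There are 200 camera calls.

## Task

A ring mould has slipped into the narrow gap between the topping rail and the toaster. Take the long hook by its wooden handle and use it to draw the mould right out of the open end of the gap, without reaching in with the fingers; then stand the hook back on the worktop on its wooden foot, clear of the gap and the box, and set the mould upright on the floor of the blue box. Leave the box, the other moulds and the pepper mill where they are.

Things in the scene. Friction and masses are not known exactly. Their poses are not given: they have to be found in the camera images.
- station: fixed counter equipment: in front a low steel topping rail with three lidded wells (x from -148 to -38 mm, 110 mm high, knobs to 130), behind it a steel long-slot toaster (x from 38 to 188 mm, 180 mm high), both from y = 0 to 250 mm (toaster's lever to -16), with a gap between them. Origin and axes as gap_mouth; yaw within 0.1 rad of 0
- gap_mouth (a point): middle of the gap's open right-hand (-y) end, on the worktop (z = 0), which is the gap's floor. Its y axis runs into the gap along its middle, x across it: walls at x = +-38 mm, from y = 0; a plate 100 mm high closes the gap at y = 200 mm. The gap is open above
- mould: plain thin-walled steel ring mould, open at top and bottom, outer diameter 60 mm, 50 mm high, clear bore about 48 mm, 35 to 70 g, slides easily. Starts standing in the gap, its centre 75 to 140 mm inside the open end; the bigger and smaller moulds stand elsewhere. Origin: centre of its underside, z up along its bore
- hook: rack hook, 160 to 240 g: wooden handle 100 mm long (x), 76 high, 20 thick (y), on a flat foot 36 wide, 12 high; from its front end an 8 mm steel rod runs along +x, axis 65 mm high, and bends straight down at x = 240 mm. Origin: on the foot's underside below the handle's middle; x along the rod, z up. Starts standing on its foot, rod pointing roughly to the left (+y)
- hook_grip (a point): point in the handle's middle, 55 mm above the foot's underside, where to take it from above with the fingers on the handle's two 20 mm apart sides
- hook_tip (a point): lower end of the hook's bent end: x = 240 mm, z = 1 mm in the hook's frame (bent end is 8 mm thick and hangs 60 mm below the rod's underside)
- box: loose open blue plastic food box, 134 mm (its x) by 179 mm (its y) over the rim, 63 mm high, inside about 114 by 160 mm, floor 2 mm thick; origin: centre of its underside, z up; yaw within 0.15 rad of 0
- big_mould: bystander: steel ring mould 70 mm across, 45 mm high; origin under its centre
- small_mould: bystander: steel ring mould 50 mm across, 40 mm high; origin under its centre
- mill: bystander: brown wooden pepper mill, 58 mm wide, 150 mm high; origin under its centre
Mind the look-alikes: they are no part of the job. There is more than one size of the box; the one meant has the size given above.

How it is judged:
By the outcome, as a careful person would: the job done as asked, in the order asked, and still so for the second after the job is handed in, with the robot touching nothing.
It also fails if it takes over 64 s, if anything falls off the work surface, if the arm or the gripper's body presses on something with over 40 N, if the wrist force passes 120 N, or if a joint passes its speed limit or range.

## Working session

There is one attempt and no reset: what is moved stays moved. The work goes in short steps, each a Python script; the robot and the scene stay as the last script left them, time stands still between calls to the robot, and variables do not carry over. Pictures are saved under pics/ and viewed, at most 10 in all, crops included, and the job is handed in when it is done.

```bash
mkdir -p pics; ls; cat > h.py <<'E'
from cell import *
import numpy as np, cv2
from scipy.spatial.transform import Rotation as R
def snap(cam,fn=None):
    f=grab_frame(cam)
    if fn: cv2.imwrite('pics/'+fn,f['img'][:,:,::-1])
    return f
def cam_T(f,st=None):
    if 'cam_to_world' in f: return np.array(f['cam_to_world'])
    st=st or get_state(); T=np.eye(4); T[:3,:3]=R.from_rotvec(st['eef_rot']).as_matrix(); T[:3,3]=st['position']
    return T@np.array(f['T_tool_cam'])
def p2w(f,px,z,T=None):
    T=cam_T(f) if T is None else T
    d=np.array([(px[0]-f['cx'])/f['fx'],(px[1]-f['cy'])/f['fy']]); u=d.copy()
    for _ in range(20): u=d/(1+f['k1']*(u@u))
    r=T[:3,:3]@np.array([u[0],u[1],1]); o=T[:3,3]
    return o+r*(z-o[2])/r[2]
def w2p(f,P,T=None):
    T=cam_T(f) if T is None else T
    c=T[:3,:3].T@(np.array(P)-T[:3,3]); u=c[:2]/c[2]; u=u*(1+f['k1']*(u@u))
    return np.array([u[0]*f['fx']+f['cx'],u[1]*f['fy']+f['cy']])
def down(yaw): # tool z down, tool y axis at world angle yaw
    y=np.array([np.cos(yaw),np.sin(yaw),0]); z=np.array([0,0,-1.]); x=np.cross(y,z)
    return R.from_matrix(np.c_[x,y,z]).as_rotvec()
E
python3 - <<'E'
from h import *
np.set_printoptions(precision=3,suppress=True)
st=get_state(); print(st['clock'],R.from_rotvec(st['eef_rot']).as_matrix())
zs=dict(mould=.025,hook=.04,box=.03,big_mould=.02,small_mould=.02,mill=.07,station=.1,gap_mouth=0,hook_grip=.055,hook_tip=.001)
for c in ['top','scene']:
    f=snap(c,c+'0.png'); print(c,f['cam_to_world'],f['fx'])
    for n in zs:
        fn=tip_of
        for d in fn(c,n)[:4]: 
            print(c,n,round(d['score'],2),np.round(d['centre']),p2w(f,d['centre'],zs[n] if n in('hook_grip','hook_tip') else 0)[:2])
E
```

```text
pics
0.0 [[ 0.913  0.409 -0.   ]
 [ 0.409 -0.913  0.002]
 [ 0.    -0.002 -1.   ]]
top [[ 0.018 -0.997  0.07   0.476]
 [-1.    -0.016  0.026 -0.166]
 [-0.024 -0.07  -0.997  1.425]
 [ 0.     0.     0.     1.   ]] 536.9071733124231
top mould 0.76 [169. 232.] [0.513 0.176]
top hook 0.6 [328. 260.] [ 0.448 -0.25 ]
top box 0.82 [438. 268.] [ 0.43  -0.547]
top box 0.72 [268. 168.] [ 0.691 -0.086]
top big_mould 0.6 [363. 178.] [ 0.669 -0.343]
top small_mould 0.63 [358. 154.] [ 0.733 -0.327]
top small_mould 0.3 [364. 176.] [ 0.672 -0.345]
top mill 0.95 [400. 188.] [ 0.642 -0.443]
top hook_grip 0.59 [329. 260.] [ 0.449 -0.249]
top hook_tip 0.73 [363. 178.] [ 0.668 -0.342]
scene [[ 0.711 -0.617  0.337  0.147]
 [-0.704 -0.617  0.352 -0.598]
 [-0.009 -0.488 -0.873  1.169]
 [ 0.     0.     0.     1.   ]] 422.27511556665957
scene mould 0.75 [201. 169.] [0.503 0.173]
scene mould 0.66 [225. 211.] [ 0.456 -0.005]
scene hook 0.65 [280. 265.] [ 0.453 -0.259]
scene box 0.83 [296. 182.] [ 0.692 -0.091]
scene box 0.67 [343. 345.] [ 0.412 -0.541]
scene big_mould 0.72 [350. 238.] [ 0.664 -0.348]
scene small_mould 0.7 [354. 221.] [ 0.717 -0.318]
scene mill 0.72 [365. 266.] [ 0.627 -0.438]
scene station 0.88 [223. 191.] [0.5   0.056]
scene gap_mouth 0.94 [222. 187.] [0.509 0.069]
scene hook_grip 0.91 [274. 255.] [ 0.448 -0.241]
scene hook_grip 0.28 [349. 237.] [ 0.641 -0.355]
scene hook_tip 0.88 [224. 212.] [ 0.452 -0.008]
```

View pics/top0.png

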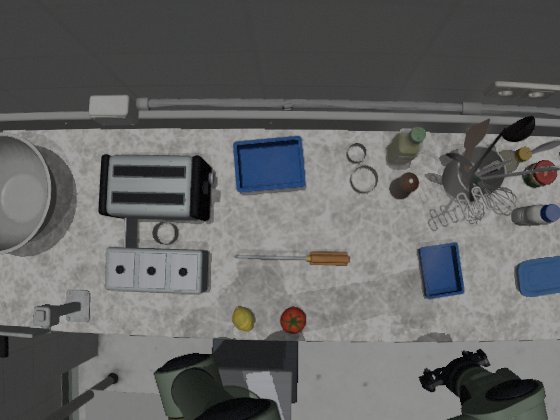

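View pics/scene0.png

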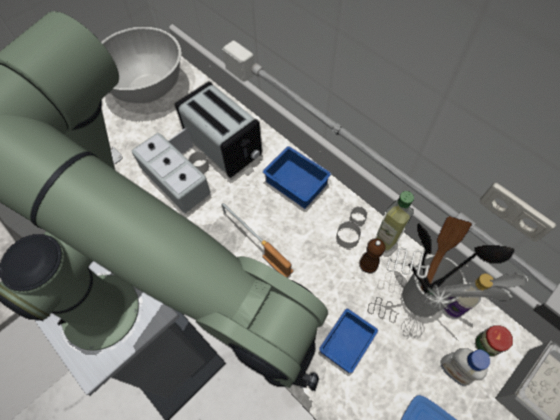

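The top picture shows two free-standing blue boxes at (270,164) and (441,270), plus a blue item at (541,275) cut off by the picture edge. It shows rings at (166,232) in the gap, (363,179) big and (356,153) small. The hook handle is at (328,258) and its tip is at about (238,257). The larger box and the gap ring look like the targets, so next I check their sizes in a crop.

```bash
python3 - <<'E'
from h import *
np.set_printoptions(precision=3,suppress=True)
f=snap('top'); im=f['img']
def rect(m,z):
    ys,xs=np.nonzero(m); P=np.array([p2w(f,(x,y),z)[:2] for x,y in zip(xs,ys)],np.float32)
    return cv2.minAreaRect(P), P
for n,z in [('box',.063),('mould',.05),('big_mould',.045),('small_mould',.04),('hook',.066),('mill',.14),('station',.15)]:
    for d in silhouettes('top',n)[:3]:
        r,P=rect(d['mask'],z); print(n,round(d['score'],2),np.round(d['centre']),d['mask'].sum(),np.round(r[0],3),np.round(r[1],3),round(r[2],1))
        if n=='hook':
            m=d['mask'].astype(np.uint8); hm=P
            print(P[:,1].min(),P[:,1].max(),np.polyfit(P[:,1],P[:,0],1))
            for lo in np.arange(-.32,0,.03):
                s=P[(P[:,1]>=lo)&(P[:,1]<lo+.03)]
                if len(s): print(round(lo+.015,3),s[:,0].mean(),np.ptp(s[:,0]))
a=cv2.resize(im[140:310,90:360],None,fx=2.95,fy=2.95,interpolation=cv2.INTER_CUBIC)
cv2.imwrite('pics/crop1.png',a[:,:,::-1])
E
```

```text
box 0.92 [440. 267.] 2162 [ 0.426 -0.538] [0.138 0.111] 8.6
box 0.68 [269. 164.] 3506 [ 0.693 -0.093] [0.132 0.179] 6.3
mould 0.63 [160. 232.] 203 [0.514 0.178] [0.056 0.07 ] 9.8
big_mould 0.57 [365. 167.] 98 [ 0.667 -0.333] [0.052 0.072] 36.6
small_mould 0.56 [354. 160.] 113 [ 0.727 -0.318] [0.043 0.057] 58.8
hook 0.88 [318. 258.] 810 [ 0.453 -0.154] [0.035 0.291] 0.9
-0.3000941 -0.008891121 [0.002 0.455]
-0.305 0.45289034 0.03283605
-0.275 0.45420066 0.032982588
-0.245 0.4550159 0.03310591
-0.215 0.45449963 0.035469472
-0.185 0.45408595 0.017653972
-0.155 0.45447972 0.010139853
-0.125 0.4546235 0.010422021
-0.095 0.4539289 0.0055876374
-0.065 0.45482153 0.007885426
-0.035 0.4552965 0.005634874
-0.005 0.45406878 0.0077046156
mill 0.62 [404. 185.] 562 [ 0.633 -0.425] [0.052 0.076] 40.9
station 0.65 [152. 208.] 11966 [0.531 0.18 ] [0.284 0.338] 89.1
```

View pics/crop1.png

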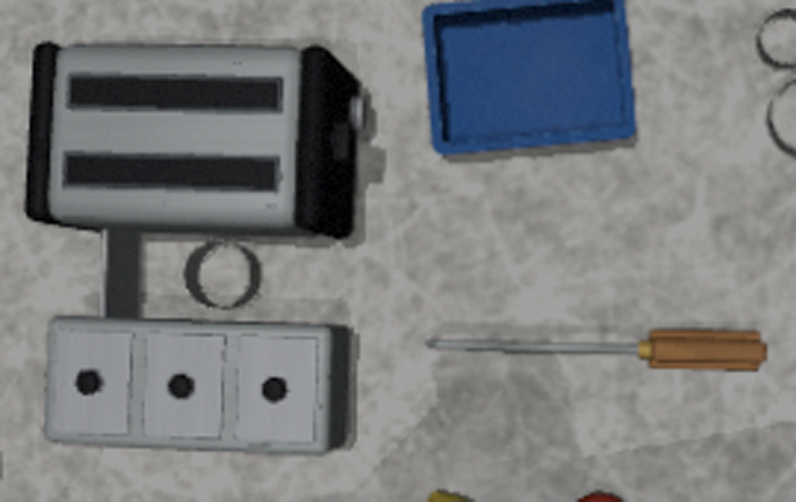

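The larger box at (269,164) measures 132×179 mm, so it is the right one. The ring in the gap is the mould. The rail's top corners are clear in the crop, so I fit the station from them and then take the hook.

```bash
python3 - <<'E'
from h import *
np.set_printoptions(precision=3,suppress=True)
f=snap('top')
px=lambda c:(c[0]/2.95+90-.33,c[1]/2.95+140-.33)
A=np.array([[-.038,.25],[-.038,0],[-.148,.25],[-.148,0]])
B=np.array([p2w(f,px(c),.11)[:2] for c in [(50,318),(332,325),(47,440),(326,450)]]); print(B)
a=A-A.mean(0); b=B-B.mean(0)
th=np.arctan2((a[:,0]*b[:,1]-a[:,1]*b[:,0]).sum(),(a*b).sum()); c,s=np.cos(th),np.sin(th)
o=B.mean(0)-np.array([[c,-s],[s,c]])@A.mean(0); print('yaw',th,'mouth',o,'resid',B-(A@np.array([[c,s],[-s,c]])+o))
print('mould L',p2w(f,px((184,275)),.05),'R bottom',p2w(f,px((262,275)),0),'top',p2w(f,px((222,238)),.05),'bot',p2w(f,px((222,310)),.0),p2w(f,px((222,310)),.05))
print('tip',p2w(f,px((430,343)),.065),'handle front',p2w(f,px((650,349)),.07),'back',p2w(f,px((766,351)),.07))
for p,yaw in [((.453,-.25,.12),0),((.453,-.25,.036),0),((.453,-.25,.036),np.pi)]:
    print(ik(p,down(yaw)))
E
```

```text
[[0.469 0.31 ]
 [0.469 0.065]
 [0.365 0.31 ]
 [0.364 0.068]]
yaw -0.0023585580118473215 mouth [0.509 0.063] resid [[-0.003 -0.003]
 [-0.003  0.002]
 [ 0.003 -0.003]
 [ 0.003  0.004]]
mould L [0.51 0.21 0.05] R bottom [0.512 0.15  0.   ] top [0.543 0.176 0.05 ] bot [0.48  0.187 0.   ] [0.479 0.174 0.05 ]
tip [ 0.455 -0.012  0.065] handle front [ 0.453 -0.201  0.07 ] back [ 0.453 -0.3    0.07 ]
[-0.647  0.336 -0.397  0.838  0.     0.924]
[-0.647  0.44  -0.493  0.638  0.     0.924]
[-0.647  0.44  -0.493  0.638  0.    -2.218]
```

Rail, mould and hook agree with each other: the mouth is at (0.509, 0.063) and the mould at (0.511, 0.18), which is 117 mm inside. I go over the handle and check with the wrist camera.

```bash
python3 - <<'E'
from h import *
np.set_printoptions(precision=3,suppress=True)
movep([.453,-.25,.16],down(0)); st=get_state(); print(st['clock'],st['position'],R.from_rotvec(st['eef_rot']).as_matrix()[:,1])
f=snap('wrist','w1.png'); print(f['T_tool_cam'])
T=cam_T(f)
for n,z in [('hook_grip',.055),('hook_tip',.001)]:
    for d in tip_of('wrist',n): print(n,d['score'],d['centre'],p2w(f,d['centre'],z,T))
for d in silhouettes('wrist','hook'):
    ys,xs=np.nonzero(d['mask']);P=np.array([p2w(f,q,.076,T)[:2] for q in zip(xs[::5],ys[::5])],np.float32); print(d['score'],P.min(0),P.max(0),cv2.minAreaRect(P))
E
```

```text
2.8417 [ 0.453 -0.251  0.16 ] [ 1.    -0.002  0.   ]
[[-0.    -0.96  -0.28   0.072]
 [ 1.    -0.     0.     0.   ]
 [-0.    -0.28   0.96  -0.174]
 [ 0.     0.     0.     1.   ]]
hook_grip 0.85 [280.6, 196.8] [ 0.453 -0.251  0.055]
0.72 [ 0.438 -0.297] [ 0.466 -0.112] ((0.45222920179367065, -0.20463111996650696), (0.1844397336244583, 0.02865416184067726), 89.76940155029297)
```

View pics/w1.png

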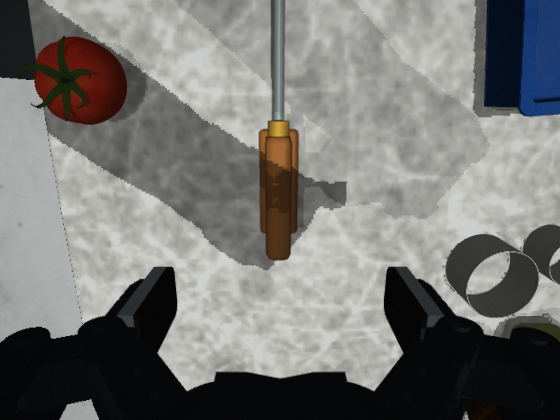

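The wrist picture shows the handle centred at column 279 between the fingers, with grip point at (281,197), which is (0.453, -0.251). I grasp, lift and bring the tip over the mould.

```bash
python3 - <<'E'
from h import *
np.set_printoptions(precision=3,suppress=True)
r=down(0)
move_l([.453,-.251,.037],.12,until_force=8)
grab(100); s=get_state(); print(s['clock'],s['position'],s['finger_gap'],s['grasp_force'])
move_l([.453,-.251,.117],.12)
s=get_state(); print(s['contact_force'],s['wrist_torque'])
move_l([.511,-.251,.117],.15)
move_l([.511,-.060,.117],.15)
s=get_state(); print(s['clock'],s['position'])
f=snap('top','t2.png'); g=snap('scene','s2.png')
for c,ff in(('top',f),('scene',g)):
    for d in tip_of(c,'hook_tip')[:2]: print(c,d['score'],d['centre'],p2w(ff,d['centre'],.081), 'expect',w2p(ff,[.511,.18,.081]),w2p(ff,[.511,.18,.149]))
a=f['img'][200:280,110:310]; b=g['img'][120:280,140:340]
a=cv2.resize(a,None,fx=3,fy=3,interpolation=2); b=cv2.resize(b,(600,360*480//360//1),interpolation=2)[:360]
cv2.imwrite('pics/c2.png',np.vstack([a,b])[:,:,::-1])
E
```

```text
4.85 [ 0.453 -0.251  0.038] 0.19180382982097924 97.89959368295968
[-0.34   0.474 -2.305] [ 0.031  0.02  -0.021]
7.625 [ 0.511 -0.061  0.117]
top 0.57 [160.2, 232.8] [0.509 0.18  0.081] expect [160.143 232.197] [153.114 231.317]
scene 0.75 [199.3, 148.3] [0.527 0.186 0.081] expect [196.504 152.138] [192.302 138.779]
```

View pics/c2.png

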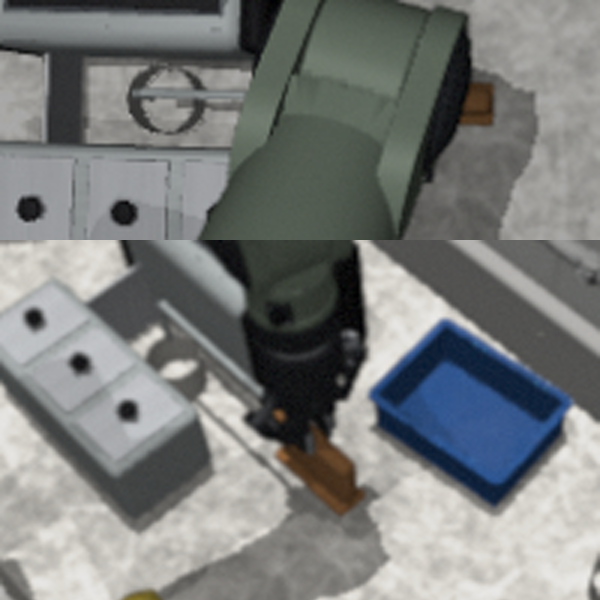

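The rod end appears in the top crop at (132,92), about full-frame (154,231), which matches the prediction; the tip is above the bore. I lower it and check.

```bash
python3 - <<'E'
from h import *
np.set_printoptions(precision=3,suppress=True)
print(move_l([.511,-.060,.042],.08,until_force=5)); s=get_state(); print(s['clock'],s['position'],s['contact_force'])
f=snap('top')
g=snap('scene')
a=cv2.resize(f['img'][200:280,110:310],None,fx=3,fy=3,interpolation=2); b=cv2.resize(g['img'][120:240,140:340],None,fx=3,fy=3,interpolation=2)
cv2.imwrite('pics/c3.png',np.vstack([a,b])[:,:,::-1])
E
```

```text
False
8.9083 [ 0.511 -0.06   0.042] [-0.427 -0.088 -1.586]
```

View pics/c3.png

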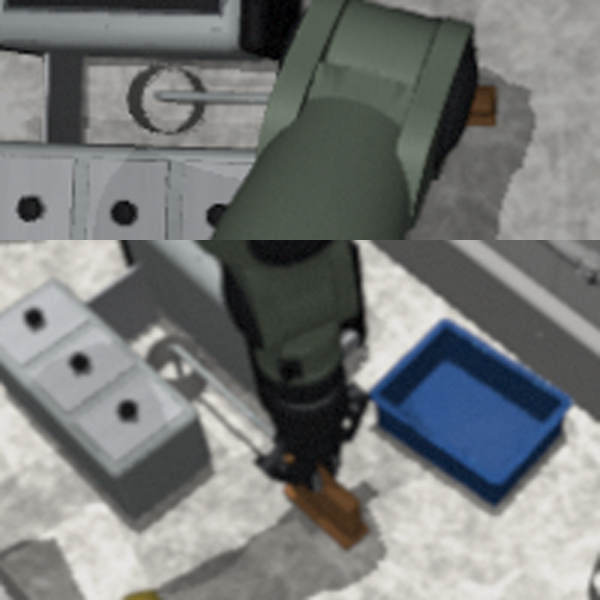

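The tip is inside the bore at crop (160,96). Now I pull the mould out.

```bash
python3 - <<'E'
from h import *
np.set_printoptions(precision=3,suppress=True)
print(move_l([.510,-.335,.042],.07,until_force=15)); s=get_state(); print(s['clock'],s['position'],s['contact_force'])
move_l([.510,-.318,.042],.05)
f=snap('top','t4.png'); g=snap('scene')
for n in('mould','hook_tip'):
    for c,ff in(('top',f),('scene',g)):
        for d in tip_of(c,n)[:3]: print(c,n,d['score'],d['centre'],p2w(ff,d['centre'],0))
b=g['img'][120:320,180:400]; a=f['img'][180:300,200:420]
cv2.imwrite('pics/c4.png',cv2.resize(np.vstack([a,b]),None,fx=1.8,fy=1.8,interpolation=2)[:,:,::-1])
E
```

```text
False
13.0833 [ 0.51  -0.335  0.042] [ 0.155  0.064 -1.821]
top mould 0.41 [262.1, 234.8] [ 0.511 -0.075  0.   ]
scene mould 0.64 [249.3, 216.0] [ 0.499 -0.073  0.   ]
top hook_tip 0.75 [263.0, 237.8] [ 0.504 -0.078  0.   ]
scene hook_tip 0.94 [255.1, 213.5] [ 0.518 -0.08   0.   ]
```

View pics/c4.png

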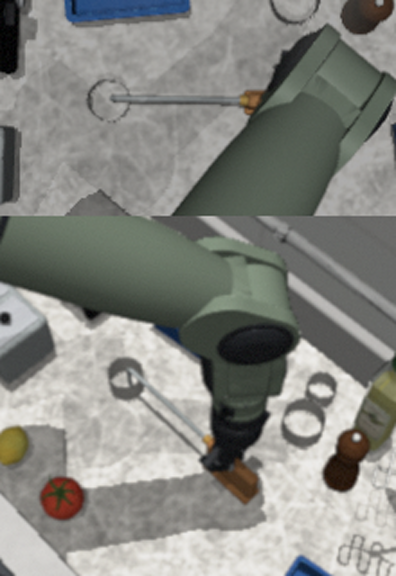

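The mould is about 135 mm outside the mouth, with the ring at top-crop (107,99). Next I lift the hook out, stand it at x≈0.40 and look at the mould with the wrist camera.

```bash
python3 - <<'E'
from h import *
np.set_printoptions(precision=3,suppress=True)
move_l([.510,-.318,.115],.12)
move_l([.400,-.318,.115],.15)
move_l([.400,-.318,.050],.12)
print(move_l([.400,-.318,.034],.03,until_force=4)); s=get_state(); print(s['clock'],s['position'],s['contact_force'])
let_go(); sleep(.2)
move_l([.400,-.318,.15],.15)
movep([.510,-.075,.16],down(np.pi/2+.11)); s=get_state(); print(s['clock'],s['q'])
f=snap('wrist','w5.png'); T=cam_T(f); 
for d in silhouettes('wrist','mould'):
    ys,xs=np.nonzero(d['mask']); P=np.array([p2w(f,q,.05,T)[:2] for q in zip(xs,ys)],np.float32); print(d['score'],d['centre'],cv2.minEnclosingCircle(P))
for d in tip_of('wrist','mould'): print(d['score'],d['centre'],p2w(f,d['centre'],0,T))
t=snap('top')
for d in tip_of('top','hook'): print('hook',d['score'],p2w(t,d['centre'],0))
for d in silhouettes('top','hook'):
    ys,xs=np.nonzero(d['mask']); P=np.array([p2w(t,q,.066)[:2] for q in zip(xs,ys)],np.float32); print(d['score'],cv2.minAreaRect(P))
for d in tip_of('top','mould'): print('mould',d['score'],p2w(t,d['centre'],0))
cv2.imwrite('pics/c5.png',np.vstack([f['img'][:,:],cv2.resize(t['img'][180:315,200:380],(560,420))])[::1,:,::-1][:, :][::1] if 0 else cv2.resize(np.hstack([f['img'],cv2.resize(t['img'][180:320,200:387],(560,420))]),(800,300))[:,:,::-1])
E
```

```text
True
16.6667 [ 0.4   -0.319  0.038] [-0.47   0.201  4.864]
19.5167 [-0.29   0.295 -0.345  0.932 -0.    -0.398]
0.68 [54.2, 334.1] ((0.6702517867088318, -0.2760416865348816), 0.005739131011068821)
0.62 [287.5, 211.2] ((0.5052462816238403, -0.06990738213062286), 0.03283929452300072)
hook 0.61 [ 0.394 -0.328  0.   ]
0.68 ((0.40459752082824707, -0.22405649721622467), (0.28605127334594727, 0.0372234508395195), 88.65084838867188)
```

View pics/c5.png

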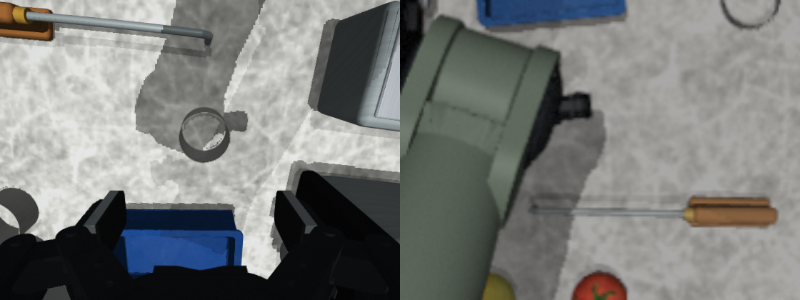

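The hook stands on its foot at (0.40,-0.32), with the right half of the crop showing the handle at (730,212). The mould is at wrist full-frame (287,190), which is about (0.508,-0.071). I grasp it and place it.

```bash
python3 - <<'E'
from h import *
np.set_printoptions(precision=3,suppress=True)
r=down(np.pi/2+.11)
move_l([.508,-.071,.05],.15,until_force=10)
print(move_l([.508,-.071,.004],.08,until_force=6))
grab(30); s=get_state(); print(s['clock'],s['position'],s['finger_gap'],s['grasp_force'])
z0=s['position'][2]
move_l([.508,-.071,.15],.12)
s=get_state(); print(s['finger_gap'],s['grasp_force'],s['contact_force'])
move_l([.693,-.093,.15],.15)
t=snap('top')
move_l([.693,-.093,z0+.020],.12,until_force=8)
print(move_l([.693,-.093,z0-.002],.03,until_force=3)); s=get_state(); print(s['clock'],s['position'],s['contact_force'])
E
```

```text
False
21.85 [ 0.509 -0.071  0.005] 0.6796248474585409 31.216773830819875
0.6741378506116135 32.14942661812529 [ 0.407 -0.268 -0.135]
True
26.4333 [ 0.693 -0.093  0.007] [-0.694 -0.44   5.141]
```

Contact came 2 mm above the pick height, which is the box floor. I release, retreat and check.

```bash
python3 - <<'E'
from h import *
np.set_printoptions(precision=3,suppress=True)
let_go(); sleep(.2)
move_l([.693,-.093,.17],.12)
movep([.45,-.42,.25],down(0)); sleep(.3); print(get_state()['clock'])
t=snap('top'); g=snap('scene')
for n,z in(('box',.063),('hook',.066)):
    for d in silhouettes('top',n):
        ys,xs=np.nonzero(d['mask']); P=np.array([p2w(t,q,z)[:2] for q in zip(xs,ys)],np.float32); print(n,d['score'],cv2.minAreaRect(P))
for n in('mould','big_mould','small_mould','mill'):
    for d in tip_of('top',n): print(n,d['score'],p2w(t,d['centre'],0))
cv2.imwrite('pics/c6.png',np.hstack([cv2.resize(t['img'][120:300,200:440],(400,300)),cv2.resize(g['img'][120:300,180:420],(400,300))])[:,:,::-1])
E
```

```text
30.3667
box 0.93 ((0.6933369636535645, -0.09202143549919128), (0.1330956518650055, 0.1821327954530716), 5.848724842071533)
hook 0.95 ((0.40217679738998413, -0.2238948792219162), (0.03283242508769035, 0.28561267256736755), 0.7345032095909119)
hook 0.35 ((0.6916963458061218, -0.10056548565626144), (0.0630391389131546, 0.0448312945663929), 31.845046997070312)
mould 0.43 [ 0.695 -0.102  0.   ]
mould 0.16 [ 0.729 -0.318  0.   ]
big_mould 0.66 [ 0.674 -0.341  0.   ]
small_mould 0.52 [ 0.736 -0.32   0.   ]
mill 0.77 [ 0.637 -0.438  0.   ]
```

View pics/c6.png

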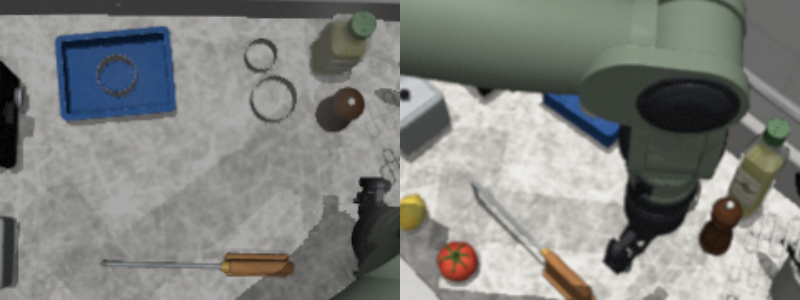

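The mould stands upright in the box at crop (117,75), and the box hasn't moved. The hook stands on its foot with the handle at crop (258,264), and the bystanders are where they were.

```bash
python3 -c "
from cell import *
print(sign_off())"
```

```text
the job is handed in; nothing more can be done
None
```

The job is handed in: I drew the mould out of the gap with the hook, stood the hook back on its foot clear of the gap and box, and set the mould upright in the blue box, with the box, other moulds and mill unmoved, in about 30 s of the 64 s allowed.

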